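Right the toppled tool stand and hang its spanner back up

TASK

The small tool stand has toppled onto its back and its ring spanner has dropped in front of the foot. Tip the stand back up onto its foot where it lies, without lifting it off the bench (get the spanner out from where the foot comes down first), then hang the spanner by its ring on either slanted peg and let go. Leave the oil can, the drill chuck and the rusty can standing where they are.

Things in the scene. Friction and masses are not known exactly. Their poses are not given: they have to be found in the camera images.
- tool_stand: bench tool stand, 0.6 to 0.95 kg: dark steel foot plate (160 wide, 130 deep, 10 thick) with a grey perforated panel on its rear edge (180 wide, 5 thick, to 215 above the foot's underside). Starts toppled on its back. Origin: middle of the heel (rear lower edge of the foot). x runs up the panel (level as it lies, up when it stands), z to the front (up as it lies), y along the heel
- heel (a point): middle of the heel, about which the stand tips; axes as the stand. It starts with the panel flat on the bench and the foot plate on edge, 130 tall, underside facing the stand's -x. Tipped, the foot comes down on the 130 of bench on that side, 80 either way along y. Its other face (x = 10) can be pushed: 2 to 4 N near the free edge start it; past about 35 degrees it falls onto its foot by itself
- toe (a point): middle of the foot's free front edge, on the underside (stand's x 0, z 130). Above the lying panel the space between foot and pegs (x 10 to 170) is open, but for two struts 7 thick at y = -70 and 70, from 55 out on the foot to 60 up the panel. As the stand goes over, the panel swings up quickly to stand over the heel: keep the hand out over the foot's free edge
- peg_a (a point): root of one of the two pegs, on the panel's front, 180 above the foot's underside, at the stand's y = -50; its x axis runs along the peg's axis to the free end. Steel peg, diameter 10, 56 long plus a rounded red end (diameter 11); when the stand stands it rises to the front, 60 degrees above level
- peg_b (a point): the same for the other peg, at the stand's y = 50
- nut_spanner: flat steel spanner, 171 long, 10 thick, 0.17 kg, lying in front of the toppled foot (on its underside's side). Origin: under the middle of its shank, near the centre of mass; x runs along it to the closed ring, z up as it lies. Ring: outer diameter 46, hole 30, centre at x = 62. Shank: 19 wide, 8 thick (z 1 to 9), x -40 to 40. Other end: open jaw 46 wide, to x = -86
- ring_eye (a point): centre of the hole in the spanner's ring; axes as the spanner, z is the hole's axis
- oil_can: green oil can, body diameter 68, thin spout to 174 high, standing near the stand; origin at its underside, spout and body within 50 of it; leave alone
- drill_chuck: steel drill chuck, diameter 44, 86 high, standing near the stand; origin at its underside's centre; leave alone
- rusty_can: brown open tin, diameter 85, 112 high, standing near the stand; origin at its underside's centre; leave alone. But for these three, the bench is clear for x 0.38 to 0.56 and y -0.23 to 0

How it is judged:
By the outcome, as a careful person would: the job done as asked, in the order asked, and still so for the second after the job is handed in, with the robot touching nothing.
It also fails if it takes over 72 s, if anything falls off the work surface, if the arm or the gripper's body presses on something with over 40 N, if the wrist force passes 120 N, or if a joint passes its speed limit or range.

ROBOT

A 6-joint arm with a two-finger parallel gripper is mounted at the origin on the work surface; the furniture and walls round the work are solid. World frame = base frame: x ahead of the robot, y to its left, z up, the work surface at z = 0. Lengths are in m, angles in rad, forces in N, time in s.
With the tool pointing down it reaches from about 0.35 to 0.725 m from the base axis. Payload 4.3 kg.
Tool frame: the origin (TCP) lies on the front face of the gripper's body, between the roots of the fingers; the fingertips stand 73 mm ahead of it and the grasp point (between the pads) lies 54 mm ahead of it; z points along the fingers, x is the direction in which the jaws open and shut, and the axes are right-handed (so a half turn about z gives the same grasp; the last joint's range is limited). The gripper opens to 85 mm and grips with 20 to 120 N. Pads are 22 mm wide; open, the fingers measure 114 mm over their backs; the gripper's body (76 mm by 85 mm) begins 54 mm behind the grasp point. The pads swing forward as they close: fully open they stand 13 mm farther back than shut.
Start: joints at [-1.415, 0.377, 0.081, 1.274, 0, 1.46], TCP at [0.151, -0.555, 0.304] pointing down, gripper open.
Joint ranges: [-2.72, 2.72], [-0.84, 1.66], [-1.02, 1.22], [-1.77, 2.12], [-1.37, 1.28], [-3.14, 3.14]. Speed limits (rad/s): [2.57, 2.57, 3.14, 3.14, 3.14, 3.14].

INTERFACE

Orientations are given as a rotation vector (axis times angle).
In Python, from cell import r gives the robot as it stands. The module is installed in compiled form; this text tells all that it offers.
- The arm moves only by the tool servo_tool, never from a script. Its argument "motion" is a list of rows, each an object with "slide": the shift along the tool's x, y, z in mm, a list of three; "spin": the turn about the tool's z in rad; "gripper": the gripper command: -1 is shut, 1 is fully open, values between are in proportion. In form: [{"slide": [x, y, z], "spin": spin, "gripper": gripper}, ...]. A call has exactly 8 rows; each row is the pose to reach, as a shift and turn from the pose commanded when the call began, along the tool's axes at that moment; what a row does not reach only later rows make up. A row lasts 1/12 s, in which the tool goes at most 41.7 mm and 7.16 degrees, less where a joint would pass 70% of its speed; a pose out of reach is approached as far as the arm can. A call with a gripper value outside its range is refused whole. The fingers move at their own pace and stop on an object; "newtons" is the grip in N (left out, the last holds). Time passes only in rows, so rows that repeat a pose let the fingers close, or fill a call up. It gives the time, the measured TCP pose, the force and the opening at its end, in the units of the state.
- r.state(): the state, without advancing time (a new reading comes with each control period).
- r.get_image(name): name is "side" or "top"; returns (picture, depth): 480x640x3 uint8, red, green, blue; 480x640 float32, m along the optical axis (not along the pixel's ray), 0 where there is no reading.
- r.camera_model(name): a dict with "fx", "fy", "cx", "cy" (pixels), "k1" (the pictures are not rectified: a ray, as slopes to the right and down, at radius r is drawn at 1 + k1 r^2 times it, then the intrinsics apply), "R" (3x3) and "t" (3): a world point X has camera coordinates R X + t. Camera axes: x right, y down, z forward; pixel columns grow to the right and rows downward; lengths in m; the calibration is good to about 2 mm. A picture is of the moment at which its call begins. camera_model takes no time and is no camera call.
- r.finish_job(): hands the job in, once; it reports no verdict.
The state is a dict: "time": time; "joint_pos": joint angles; "qd": joint speeds; "effort": joint torques, N m; "position": TCP position; "tcp_rot": TCP orientation; "force": force on the tool from outside, world axes, zero at the start; "torque": the same for the moment, N m; "finger_gap": finger opening in m.
Only numpy, scipy, OpenCV 4.12 (cv2) and the standard library are available. Lean on these libraries where they do the work, as an engineer would, in place of code of your own. Each camera call takes 0.05 s, during which the arm holds its last target. There are 200 camera calls.

## Working session

There is one attempt and no reset: what is moved stays moved. The work goes in short steps, Python scripts to look and compute and a tool call to move; the robot and the scene stay as the last step left them, time stands still between calls to the robot, and variables do not carry over. Pictures are saved under pics/ and viewed, about 8 in all and at most 12, crops included, and the job is handed in when it is done.

Besides the shell and the picture viewer there is one more tool, called after "Emit:" as name([rows], argument=value, ...), one row to a line, values as JSON. servo_tool: Moves the arm, as the interface text tells. Its arguments: {"type":"object","properties":{"motion":{"type":"array"},"newtons":{"type":"number"}},"required":["motion"]}

```bash
mkdir -p pics
cat > h.py <<'E'
from cell import r
import numpy as np, cv2
from scipy.spatial.transform import Rotation as Ro
def cam(n):
    m=r.camera_model(n); return m,np.array(m["R"]),np.array(m["t"])
def cloud(n,d):
    m,R,t=cam(n); v,u=np.mgrid[0:480,0:640]
    K=np.array([[m['fx'],0,m['cx']],[0,m['fy'],m['cy']],[0,0,1.]])
    p=cv2.undistortPoints(np.stack([u,v],-1).reshape(-1,1,2).astype(float),K,np.array([m['k1'],0,0,0.])).reshape(480,640,2)
    X=np.dstack([p*d[...,None],d]); W=(X-t)@R
    W[d==0]=np.nan; return W
def px(n,X):
    m,R,t=cam(n); c=R@np.array(X)+t; a=c[:2]/c[2]; a=a*(1+m['k1']*(a@a)); return [m['fx']*a[0]+m['cx'],m['fy']*a[1]+m['cy']]
def grab(n,name):
    im,d=r.get_image(n); np.savez('last_'+n+'.npz',im=im,d=d); cv2.imwrite('pics/'+name,im[...,::-1]); return im,cloud(n,d)
E
python3 - <<'E'
from h import *
a,_=grab('top','t0.png'); b,_=grab('side','s0.png')
for n in('top','side'):
    m,R,t=cam(n); print(n,m['fx'],m['k1'],-R.T@t,R[2])
s=r.state();print(s['position'],s['tcp_rot'],Ro.from_rotvec(s['tcp_rot']).as_matrix().round(3))
E
```

```text
top 515.2458635095189 0.03951202205695738 [0.55279493 0.21248276 0.93705659] [ 0.06503426 -0.01916792 -0.99769892]
side 475.9977124345142 0.0008173567857189723 [0.25160195 0.91049807 0.44303801] [ 0.42063088 -0.82675485 -0.37355868]
[ 0.15098775 -0.55436962  0.3030527 ] [-2.49524925e+00  1.90668425e+00  2.08511872e-03] [[ 0.263 -0.965 -0.   ]
 [-0.965 -0.263  0.002]
 [-0.002 -0.    -1.   ]]
```

View pics/t0.png

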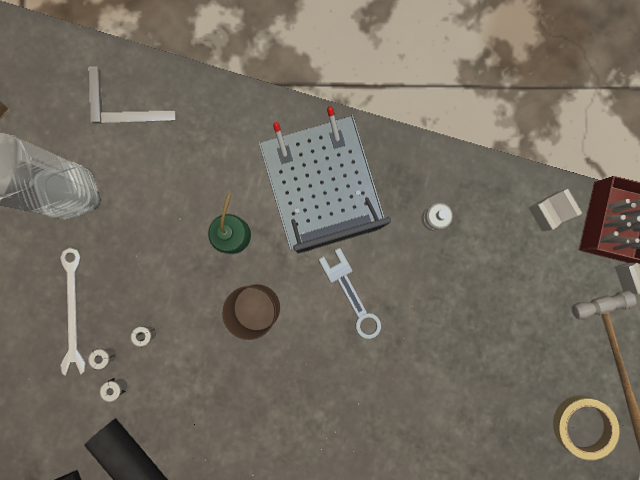

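View pics/s0.png

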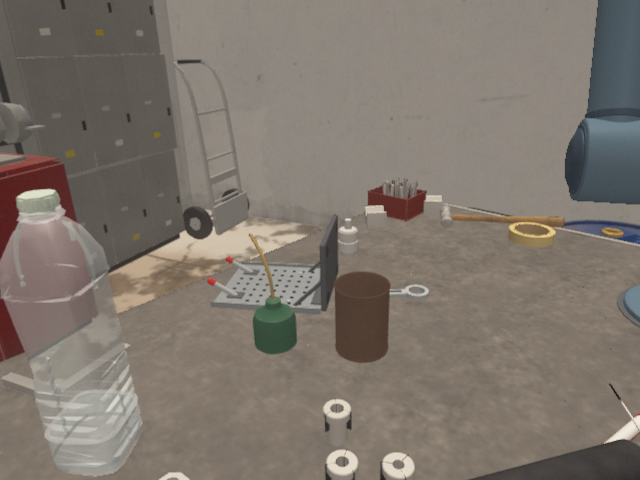

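The top view shows the foot's free edge from (296,247) to (388,222), and the panel with pegs beyond it. The peg ends are at (277,127) and (331,111). The spanner's ring is at (368,326) and its jaw at (336,265). The oil can is at (228,233), the rusty can at (251,311) and the chuck at (437,216).

Run:
```python
from h import *
z=np.load('last_top.npz'); W=cloud('top',z['d'])
def ray(u,v,h):
    m,R,t=cam('top');K=np.array([[m['fx'],0,m['cx']],[0,m['fy'],m['cy']],[0,0,1.]])
    p=cv2.undistortPoints(np.array([[[u,v]]],float),K,np.array([m['k1'],0,0,0.]))[0,0]
    c=-R.T@t; d=R.T@np.array([p[0],p[1],1]); return (c+d*(h-c[2])/d[2])[:2].round(4)
print('ring',ray(368,326,.01),'shank near jaw',ray(343,277,.009),'shank mid',ray(354,300,.009),'jaw tips',ray(323,259,.01),ray(347,251,.01))
print('panel far corners',ray(260,143,.005),ray(352,117,.005))
print('foot top corners',ray(296,250,.13),ray(389,223,.13),ray(294,245,.13),ray(387,218,.13))
for n,u,v in(('oil',228,233),('oilspout',229,195),('rust rim',251,290),('chuck',437,216),('peg a/b tip',277,127),('',331,111),('foot',340,236),('bench',450,350),('ringmetal',350,292),('panel',320,190)):
    print(n,np.nanmedian(W[v-1:v+2,u-1:u+2].reshape(-1,3),0).round(4))
# panel fit / foot cloud
P=W.reshape(-1,3); s=(P[:,2]>.10)&(P[:,0]>.4)&(P[:,0]<.62)&(P[:,1]>-.0)&(P[:,1]<.25)
q=P[s]; q=q[(q[:,2]<.14)]; print(len(q)); 
m=q[np.lexsort((q[:,0],))]
print(cv2.minAreaRect(q[q[:,2]>.12][:,:2].astype(np.float32)))
# rusty can rim
s=(P[:,2]>.10)&(P[:,2]<.125)&(abs(P[:,0]-.41)<.08)&(abs(P[:,1]-.3)<.09); print('rim',cv2.minEnclosingCircle(P[s][:,:2].astype(np.float32)))
im=z['im'];cv2.imwrite('pics/t0c.png',cv2.resize(im[100:350,200:460],None,fx=3,fy=2.4*1.25*.8,interpolation=2)[...,::-1])
```

```text
ring [0.4527 0.117 ] shank near jaw [0.5397 0.1614] shank mid [0.4987 0.1417] jaw tips [0.572  0.1974] [0.5864 0.1541]
panel far corners [0.7838 0.3125] [0.8331 0.1441]
foot top corners [0.5835 0.2416] [0.6263 0.0954] [0.5914 0.2448] [0.6342 0.0985]
oil [0.6135 0.3559 0.08  ]
oilspout [0.6634 0.3394 0.1724]
rust rim [0.5164 0.3266 0.0037]
chuck [0.6429 0.0071 0.0782]
peg a/b tip [0.8046 0.2793 0.0372]
 [0.8343 0.1838 0.0367]
foot [0.6056 0.1727 0.1304]
bench [ 0.4088 -0.0317 -0.0016]
ringmetal [0.513  0.1489 0.0095]
panel [0.6974 0.2028 0.0057]
550
((0.6049387454986572, 0.1829385757446289), (0.01056724414229393, 0.13110212981700897), 16.729618072509766)
rim ((0.4811760485172272, 0.31616753339767456), 0.04189196601510048)
```

View pics/t0c.png

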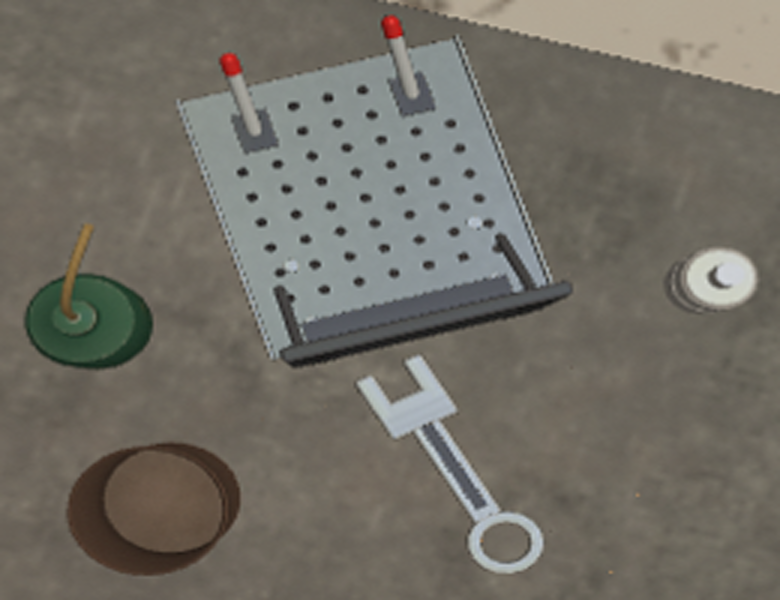

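The crop confirms the layout: stand x points at about 16° in world, and the spanner lies with its jaw next to the foot and its ring towards the robot. I'll add a helper that turns a world goal into tool-axis shifts.

```bash
cat >> h.py <<'E'
def goal(*pts):
    """world goal (x,y,z,yaw deg of tool x) -> slide mm, spin, from the present pose"""
    s=r.state(); M=Ro.from_rotvec(s['tcp_rot']).as_matrix(); p=np.array(s['position'])
    y0=np.degrees(np.arctan2(M[1,0],M[0,0])); print('t',round(s['time'],2),'p',p.round(4),'yaw',round(y0,2),'gap',round(s['finger_gap'],4),'F',np.round(s['force'],1),'j6',round(s['joint_pos'][5],2))
    for q in pts:
        sp=-np.radians((q[3]-y0+180)%360-180); print(q,'slide',(M.T@(np.array(q[:3])-p)*1e3).round(1),'spin',round(sp,3))
E
python3 - <<'E'
from h import *
goal((.35,-.25,.25,-63),(.508,.145,.2,-63))
E
```

```text
t 0.1 p [ 0.151  -0.5544  0.3031] yaw -74.77 gap 0.0855 F [-0.3 -0.3 -0.1] j6 1.46
(0.35, -0.25, 0.25, -63) slide [-241.3 -272.    53.5] spin -0.205
(0.508, 0.145, 0.2, -63) slide [-580.8 -528.2  104.2] spin -0.205
```

Emit:
servo_tool([
  {"slide":[-30,-34,7],"spin":-0.1,"gripper":0.0},
  {"slide":[-60,-68,14],"spin":-0.2,"gripper":0.0},
  {"slide":[-90,-102,20],"spin":-0.205,"gripper":0.0},
  {"slide":[-120,-136,27],"spin":-0.205,"gripper":0.0},
  {"slide":[-150,-170,34],"spin":-0.205,"gripper":0.0},
  {"slide":[-180,-204,40],"spin":-0.205,"gripper":0.0},
  {"slide":[-210,-238,46],"spin":-0.205,"gripper":0.0},
  {"slide":[-240,-270,53],"spin":-0.205,"gripper":0.0},
], newtons=60)

```text
time: 0.77
position: [0.3322, -0.277, 0.2552]
tcp_rot: [-2.678, 1.643, -0.0]
force: [-0.2, -1.1, -0.2]
finger_gap: 0.0429
```

Run:
```python
from h import *
goal((.508,.145,.16,-63))
```

```text
t 0.77 p [ 0.3322 -0.277   0.2552] yaw -63.05 gap 0.0429 F [-0.2 -1.1 -0.2] j6 1.83
(0.508, 0.145, 0.16, -63) slide [-296.5 -347.9   95.2] spin -0.001
```

Emit:
servo_tool([
  {"slide":[-27,-31,5],"spin":0,"gripper":0.0},
  {"slide":[-54,-62,10],"spin":0,"gripper":0.0},
  {"slide":[-81,-93,15],"spin":0,"gripper":0.0},
  {"slide":[-108,-124,20],"spin":0,"gripper":0.0},
  {"slide":[-135,-155,25],"spin":0,"gripper":0.0},
  {"slide":[-162,-186,30],"spin":0,"gripper":0.0},
  {"slide":[-189,-217,40],"spin":0,"gripper":0.0},
  {"slide":[-212,-243,50],"spin":0,"gripper":0.0},
])

```text
time: 1.43
position: [0.4527, 0.0227, 0.2054]
tcp_rot: [-2.679, 1.64, -0.001]
force: [0.7, -0.6, 0.3]
finger_gap: 0.0428
```

Emit:
servo_tool([
  {"slide":[-25,-28,10],"spin":0,"gripper":0.0},
  {"slide":[-47,-53,25],"spin":0,"gripper":0.0},
  {"slide":[-67,-77,43],"spin":0,"gripper":0.0},
  {"slide":[-67,-77,43],"spin":0,"gripper":0.0},
  {"slide":[-67,-77,43],"spin":0,"gripper":0.0},
  {"slide":[-67,-77,43],"spin":0,"gripper":0.0},
  {"slide":[-67,-77,43],"spin":0,"gripper":0.0},
  {"slide":[-67,-77,43],"spin":0,"gripper":0.0},
])

```text
time: 2.1
position: [0.4904, 0.1138, 0.1633]
tcp_rot: [-2.676, 1.644, -0.001]
force: [0.2, 0.1, -0.1]
finger_gap: 0.0426
```

Run:
```python
from h import *
goal((.508,.145,.075,-63))
im,W=grab('top','t1.png'); b,_=grab('side','s1.png')
x,y=map(int,px('side',(.508,.145,.03)));print(x,y)
c=cv2.resize(b[y-90:y+60,x-100:x+100],None,fx=4,fy=4,interpolation=2);cv2.imwrite('pics/s1c.png',c[...,::-1])
```

```text
t 2.1 p [0.4904 0.1138 0.1633] yaw -63.13 gap 0.0426 F [ 0.2  0.1 -0.1] j6 2.77
(0.508, 0.145, 0.075, -63) slide [-19.9 -29.7  88.3] spin -0.002
384 280
```

View pics/s1c.png

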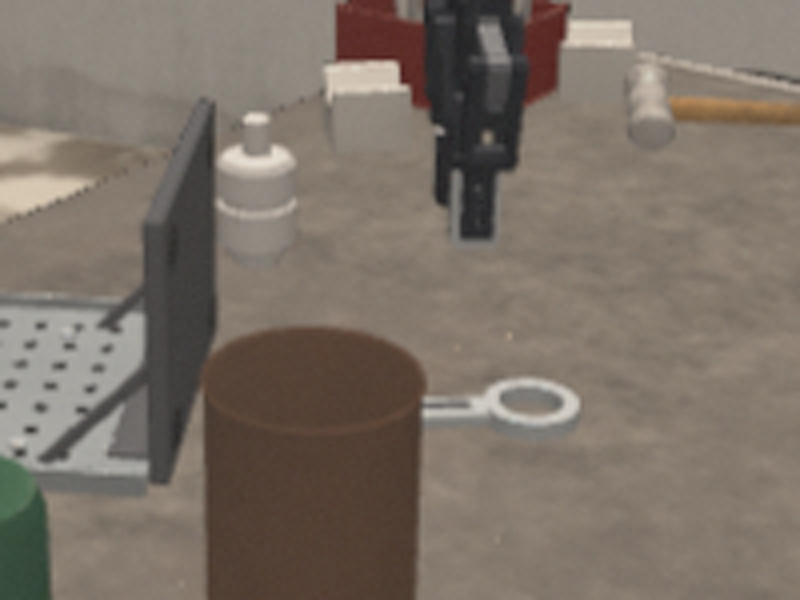

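The side crop shows the shut-side finger tips at about (475,240), above the shank. The spanner is half hidden by the can, with the ring at (530,405). Nothing is in the way, so I'll move over it, go down and grip.

Emit:
servo_tool([
  {"slide":[-10,-15,10],"spin":0,"gripper":0.0},
  {"slide":[-20,-30,30],"spin":0,"gripper":0.0},
  {"slide":[-20,-30,50],"spin":0,"gripper":0.0},
  {"slide":[-20,-30,65],"spin":0,"gripper":0.0},
  {"slide":[-20,-30,75],"spin":0,"gripper":0.0},
  {"slide":[-20,-30,82],"spin":0,"gripper":0.0},
  {"slide":[-20,-30,86],"spin":0,"gripper":0.0},
  {"slide":[-20,-30,87],"spin":0,"gripper":0.0},
])

```text
time: 2.87
position: [0.508, 0.1459, 0.0754]
tcp_rot: [2.678, -1.643, -0.0]
force: [0.9, 0.0, -0.1]
finger_gap: 0.0425
```

Run:
```python
from h import *
goal((.508,.145,.075,-63))
im,W=grab('top','t2.png')
x,y=map(int,px('top',(.508,.145,.03)))
c=cv2.resize(im[y-75:y+75,x-90:x+90],None,fx=4,fy=4,interpolation=2);cv2.imwrite('pics/t2c.png',c[...,::-1])
```

```text
t 2.87 p [0.508  0.1459 0.0754] yaw -63.06 gap 0.0425 F [ 0.9  0.  -0.1] j6 2.83
(0.508, 0.145, 0.075, -63) slide [0.9 0.4 0.4] spin -0.001
```

View pics/t2c.png

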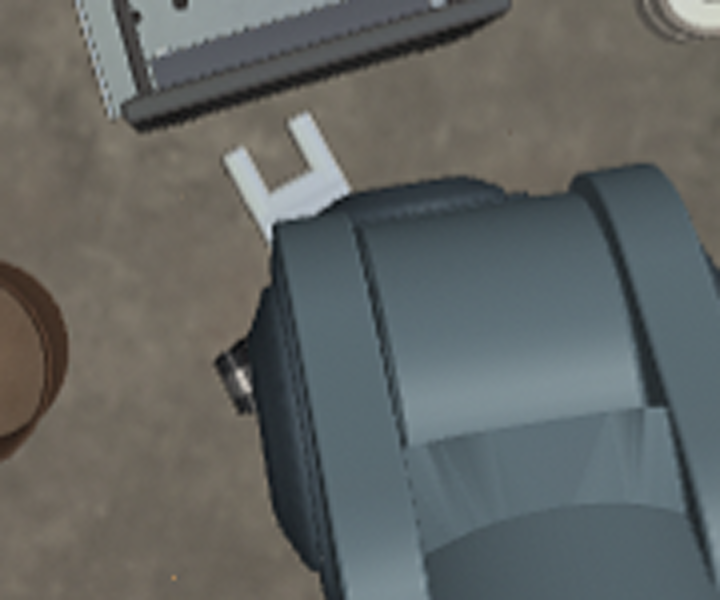

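The arm hides the shank, and the jaw is at (290,175), clear of the foot. The pose matches plan, so I'll close and lift.

Emit:
servo_tool([
  {"slide":[1,0,1.5],"spin":0,"gripper":-0.3},
  {"slide":[1,0,1.5],"spin":0,"gripper":-1},
  {"slide":[1,0,1.5],"spin":0,"gripper":-1},
  {"slide":[1,0,1.5],"spin":0,"gripper":-1},
  {"slide":[1,0,1.5],"spin":0,"gripper":-1},
  {"slide":[1,0,1.5],"spin":0,"gripper":-1},
  {"slide":[1,0,1.5],"spin":0,"gripper":-1},
  {"slide":[1,0,1.5],"spin":0,"gripper":-1},
], newtons=60)

```text
time: 3.58
position: [0.5092, 0.1454, 0.075]
tcp_rot: [-2.678, 1.642, -0.002]
force: [-1.1, -0.5, 5.7]
finger_gap: 0.0167
```

Run:
```python
from h import *
goal((.44,.0,.13,-20),(.45,-.11,.13,40),(.45,-.11,.13,106.6))
```

```text
t 3.58 p [0.5092 0.1454 0.075 ] yaw -63.03 gap 0.0167 F [-1.1 -0.5  5.7] j6 2.83
(0.44, 0.0, 0.13, -20) slide [ 98.3 127.5 -55.1] spin -0.751
(0.45, -0.11, 0.13, 40) slide [200.9 168.5 -55.1] spin -1.798
(0.45, -0.11, 0.13, 106.6) slide [200.9 168.5 -55.1] spin -2.961
```

Emit:
servo_tool([
  {"slide":[1,0,-20],"spin":0,"gripper":-1},
  {"slide":[1,10,-45],"spin":0,"gripper":-1},
  {"slide":[15,40,-55],"spin":0,"gripper":-1},
  {"slide":[35,65,-55],"spin":-0.12,"gripper":-1},
  {"slide":[60,90,-55],"spin":-0.24,"gripper":-1},
  {"slide":[85,115,-55],"spin":-0.36,"gripper":-1},
  {"slide":[110,135,-55],"spin":-0.48,"gripper":-1},
  {"slide":[135,150,-55],"spin":-0.6,"gripper":-1},
])

```text
time: 4.25
position: [0.4344, -0.0411, 0.1288]
tcp_rot: [3.034, -0.813, -0.003]
force: [1.7, 0.1, -1.2]
finger_gap: 0.0167
```

Emit:
servo_tool([
  {"slide":[0,0,0],"spin":-0.12,"gripper":-1},
  {"slide":[0,0,0],"spin":-0.24,"gripper":-1},
  {"slide":[0,0,0],"spin":-0.36,"gripper":-1},
  {"slide":[0,0,0],"spin":-0.48,"gripper":-1},
  {"slide":[0,0,0],"spin":-0.6,"gripper":-1},
  {"slide":[0,0,0],"spin":-0.72,"gripper":-1},
  {"slide":[0,0,0],"spin":-0.84,"gripper":-1},
  {"slide":[0,0,0],"spin":-0.96,"gripper":-1},
])

```text
time: 4.92
position: [0.436, -0.04, 0.1288]
tcp_rot: [-3.067, -0.68, 0.001]
force: [0.1, 1.0, -2.1]
finger_gap: 0.0169
```

Run:
```python
from h import *
goal((.46,-.11,.13,106.6),(.46,-.11,.077,106.6))
```

```text
t 4.92 p [ 0.436  -0.04    0.1288] yaw 25.01 gap 0.0169 F [ 0.1  1.  -2.1] j6 0.9
(0.46, -0.11, 0.13, 106.6) slide [-7.9 73.6 -1.2] spin -1.424
(0.46, -0.11, 0.077, 106.6) slide [-7.8 73.6 51.8] spin -1.424
```

Emit:
servo_tool([
  {"slide":[-1,10,0],"spin":-0.12,"gripper":-1},
  {"slide":[-2,20,0],"spin":-0.24,"gripper":-1},
  {"slide":[-3,30,0],"spin":-0.36,"gripper":-1},
  {"slide":[-4,40,0],"spin":-0.48,"gripper":-1},
  {"slide":[-5,50,0],"spin":-0.6,"gripper":-1},
  {"slide":[-6,60,0],"spin":-0.72,"gripper":-1},
  {"slide":[-8,68,0],"spin":-0.84,"gripper":-1},
  {"slide":[-8,74,0],"spin":-0.96,"gripper":-1},
])

```text
time: 5.58
position: [0.4598, -0.1113, 0.1288]
tcp_rot: [-2.407, -2.019, 0.001]
force: [-0.2, 0.6, -1.7]
finger_gap: 0.0168
```

Emit:
servo_tool([
  {"slide":[0,0,8],"spin":-0.12,"gripper":-1},
  {"slide":[0,0,18],"spin":-0.24,"gripper":-1},
  {"slide":[0,0,28],"spin":-0.36,"gripper":-1},
  {"slide":[0,0,38],"spin":-0.46,"gripper":-1},
  {"slide":[0,0,45],"spin":-0.46,"gripper":-1},
  {"slide":[0,0,49],"spin":-0.46,"gripper":-1},
  {"slide":[0,0,51],"spin":-0.46,"gripper":-1},
  {"slide":[0,0,51],"spin":-0.46,"gripper":-1},
])

```text
time: 6.25
position: [0.4598, -0.1105, 0.0778]
tcp_rot: [-1.891, -2.508, 0.0]
force: [-0.5, 0.7, -1.8]
finger_gap: 0.0168
```

Run:
```python
from h import *
goal((.46,-.11,.075,106.6))
```

```text
t 6.25 p [ 0.4598 -0.1105  0.0778] yaw 105.96 gap 0.0168 F [-0.5  0.7 -1.8] j6 -0.65
(0.46, -0.11, 0.075, 106.6) slide [0.5 0.4 2.8] spin -0.011
```

Emit:
servo_tool([
  {"slide":[0,0,2.5],"spin":0,"gripper":-1},
  {"slide":[0,0,2.5],"spin":0,"gripper":-0.4},
  {"slide":[0,0,2.5],"spin":0,"gripper":0},
  {"slide":[0,0,2.5],"spin":0,"gripper":0},
  {"slide":[0,0,0],"spin":0,"gripper":0},
  {"slide":[0,0,-30],"spin":0,"gripper":0},
  {"slide":[0,0,-70],"spin":0,"gripper":0},
  {"slide":[0,0,-110],"spin":0,"gripper":-1},
])

```text
time: 6.92
position: [0.4589, -0.1102, 0.189]
tcp_rot: [-1.889, -2.507, 0.001]
force: [1.2, -1.1, -0.8]
finger_gap: 0.0318
```

Emit:
servo_tool([
  {"slide":[0,0,-40],"spin":0,"gripper":-1},
  {"slide":[0,0,-60],"spin":0,"gripper":-1},
  {"slide":[0,0,-60],"spin":0,"gripper":-1},
  {"slide":[0,0,-60],"spin":0,"gripper":-1},
  {"slide":[0,0,-60],"spin":0,"gripper":-1},
  {"slide":[0,0,-60],"spin":0,"gripper":-1},
  {"slide":[0,0,-60],"spin":0,"gripper":-1},
  {"slide":[0,0,-60],"spin":0,"gripper":-1},
])

```text
time: 7.58
position: [0.4592, -0.1103, 0.2468]
tcp_rot: [-1.888, -2.507, 0.001]
force: [-0.6, -0.4, -0.2]
finger_gap: 0.0
```

Run:
```python
from h import *
goal((.60,.169,.245,106.5),(.642,.181,.245,106.5),(.642,.181,.173,106.5))
im,W=grab('top','t3.png')
```

```text
t 7.58 p [ 0.4592 -0.1103  0.2468] yaw 106.04 gap 0.0 F [-0.6 -0.4 -0.2] j6 -0.65
(0.6, 0.169, 0.245, 106.5) slide [229.6 212.5   1.7] spin -0.008
(0.642, 0.181, 0.245, 106.5) slide [229.5 256.1   1.6] spin -0.008
(0.642, 0.181, 0.173, 106.5) slide [229.4 256.3  73.6] spin -0.008
```

View pics/t3.png

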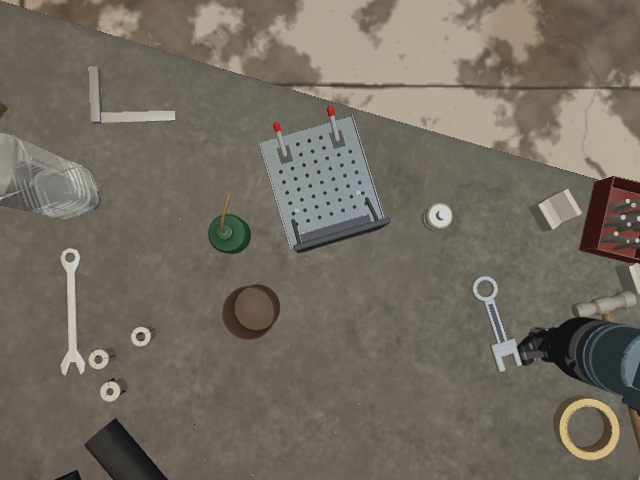

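The spanner now lies clear, with its ring at (485,289) and its jaw at (505,355). The stand and the three objects haven't moved. Next I'll put the shut fingers behind the foot.

Emit:
servo_tool([
  {"slide":[28,28,0],"spin":0,"gripper":-1},
  {"slide":[56,56,0],"spin":0,"gripper":-1},
  {"slide":[84,84,0],"spin":0,"gripper":-1},
  {"slide":[112,112,0],"spin":0,"gripper":-1},
  {"slide":[140,140,0],"spin":0,"gripper":-1},
  {"slide":[168,168,0],"spin":0,"gripper":-1},
  {"slide":[190,196,0],"spin":0,"gripper":-1},
  {"slide":[205,215,0],"spin":0,"gripper":-1},
])

```text
time: 8.3
position: [0.611, 0.1489, 0.2472]
tcp_rot: [-1.886, -2.511, -0.0]
force: [0.0, 0.3, 0.4]
finger_gap: -0.0001
```

Emit:
servo_tool([
  {"slide":[12,20,0],"spin":-0.008,"gripper":-1},
  {"slide":[25,36,0],"spin":-0.008,"gripper":-1},
  {"slide":[25,41,0],"spin":-0.008,"gripper":-1},
  {"slide":[25,41,0],"spin":-0.008,"gripper":-1},
  {"slide":[25,41,0],"spin":-0.008,"gripper":-1},
  {"slide":[25,41,0],"spin":-0.008,"gripper":-1},
  {"slide":[25,41,0],"spin":-0.008,"gripper":-1},
  {"slide":[25,41,0],"spin":-0.008,"gripper":-1},
])

```text
time: 8.97
position: [0.6421, 0.1802, 0.2484]
tcp_rot: [1.881, 2.516, -0.0]
force: [0.5, 0.7, -1.5]
finger_gap: -0.0002
```

Run:
```python
from h import *
goal((.642,.181,.173,106.5))
```

```text
t 8.97 p [0.6421 0.1802 0.2484] yaw 106.43 gap -0.0002 F [ 0.5  0.7 -1.5] j6 -0.11
(0.642, 0.181, 0.173, 106.5) slide [ 0.8  0.1 75.4] spin -0.001
```

Emit:
servo_tool([
  {"slide":[0,0,25],"spin":0,"gripper":-1},
  {"slide":[0,0,55],"spin":0,"gripper":-1},
  {"slide":[0,0,75],"spin":0,"gripper":-1},
  {"slide":[0,0,75],"spin":0,"gripper":-1},
  {"slide":[0,0,75],"spin":0,"gripper":-1},
  {"slide":[0,-5,75],"spin":0,"gripper":-1},
  {"slide":[0,-10,75],"spin":0,"gripper":-1},
  {"slide":[0,-15,75],"spin":0,"gripper":-1},
])

```text
time: 9.63
position: [0.6287, 0.1768, 0.1752]
tcp_rot: [1.878, 2.515, 0.004]
force: [-0.1, 0.1, 0.3]
finger_gap: 0.0003
```

Emit:
servo_tool([
  {"slide":[0,-3,0],"spin":0,"gripper":-1},
  {"slide":[0,-6,0],"spin":0,"gripper":-1},
  {"slide":[0,-9,0],"spin":0,"gripper":-1},
  {"slide":[0,-12,0],"spin":0,"gripper":-1},
  {"slide":[0,-15,0],"spin":0,"gripper":-1},
  {"slide":[0,-18,0],"spin":0,"gripper":-1},
  {"slide":[0,-21,0],"spin":0,"gripper":-1},
  {"slide":[0,-24,0],"spin":0,"gripper":-1},
])

```text
time: 10.3
position: [0.6047, 0.1699, 0.1728]
tcp_rot: [-1.88, -2.517, 0.001]
force: [1.6, -0.3, -0.3]
finger_gap: 0.0
```

Run:
```python
from h import *
goal((.603,.169,.173,106.5))
b,_=grab('side','s2.png'); cv2.imwrite('pics/s2c.png',cv2.resize(b[170:350,200:440],None,fx=3,fy=3)[...,::-1])
```

```text
t 10.3 p [0.6047 0.1699 0.1728] yaw 106.5 gap 0.0 F [ 1.6 -0.3 -0.3] j6 -0.11
(0.603, 0.169, 0.173, 106.5) slide [-0.4 -1.8 -0.2] spin -0.0
```

View pics/s2c.png

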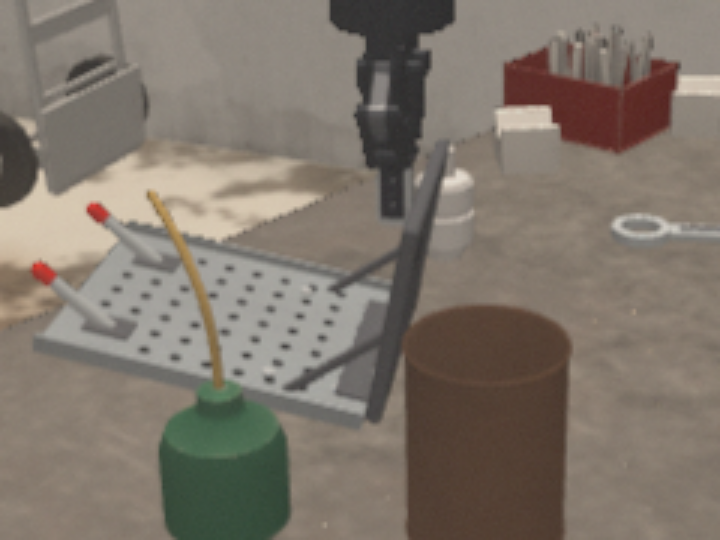

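The side crop shows the foot tipping about 10° with the fingers at (395,200) behind its free edge, and the heel stays on the bench. I'll keep pulling, then clear out fast.

Emit:
servo_tool([
  {"slide":[0,-6,0],"spin":0,"gripper":-1},
  {"slide":[0,-12,0],"spin":0,"gripper":-1},
  {"slide":[0,-18,0],"spin":0,"gripper":-1},
  {"slide":[0,-24,0],"spin":0,"gripper":-1},
  {"slide":[0,-30,0],"spin":0,"gripper":-1},
  {"slide":[0,-36,0],"spin":0,"gripper":-1},
  {"slide":[0,-42,0],"spin":0,"gripper":-1},
  {"slide":[0,-48,0],"spin":0,"gripper":-1},
])

```text
time: 11.02
position: [0.5582, 0.1562, 0.173]
tcp_rot: [-1.88, -2.517, 0.001]
force: [-0.0, -0.6, -1.4]
finger_gap: 0.0004
```

Emit:
servo_tool([
  {"slide":[0,-12,0],"spin":0,"gripper":-1},
  {"slide":[0,-30,0],"spin":0,"gripper":-1},
  {"slide":[0,-60,0],"spin":0,"gripper":-1},
  {"slide":[0,-95,0],"spin":0,"gripper":-1},
  {"slide":[0,-120,0],"spin":0,"gripper":-1},
  {"slide":[0,-130,0],"spin":0,"gripper":-1},
  {"slide":[0,-130,0],"spin":0,"gripper":0},
  {"slide":[0,-130,0],"spin":0,"gripper":0},
])

```text
time: 11.68
position: [0.4352, 0.1196, 0.1735]
tcp_rot: [1.879, 2.516, 0.002]
force: [0.4, 0.2, -0.2]
finger_gap: 0.023
```

Run:
```python
from h import *
goal((.46,-.11,.17,106.5))
b,_=grab('side','s3.png'); cv2.imwrite('pics/s3c.png',cv2.resize(b[130:370,180:500],None,fx=2.4,fy=2.4)[...,::-1])
```

```text
t 11.68 p [0.4352 0.1196 0.1735] yaw 106.49 gap 0.023 F [ 0.4  0.2 -0.2] j6 -0.16
(0.46, -0.11, 0.17, 106.5) slide [-227.2  -41.3    3.5] spin -0.0
```

View pics/s3c.png

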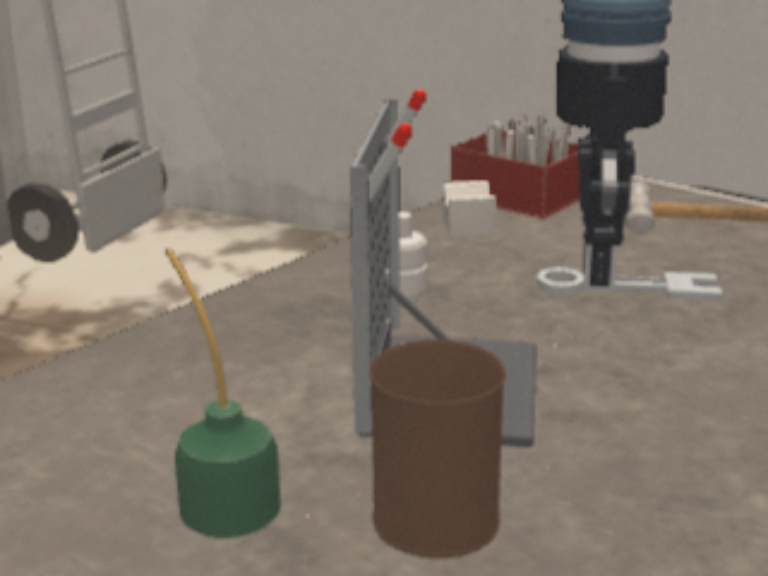

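The stand is upright on its foot, with the pegs' red ends at (418,98) and (402,134) in the crop. I'll measure the peg ends, the ring and the stand from the top view while moving back to the spanner.

Emit:
servo_tool([
  {"slide":[-38,-7,0],"spin":0,"gripper":0},
  {"slide":[-76,-14,0],"spin":0,"gripper":0},
  {"slide":[-114,-20,0],"spin":0,"gripper":0},
  {"slide":[-152,-27,0],"spin":0,"gripper":0},
  {"slide":[-190,-34,0],"spin":0,"gripper":0},
  {"slide":[-215,-39,0],"spin":0,"gripper":0},
  {"slide":[-227,-41,0],"spin":0,"gripper":0},
  {"slide":[-227,-41,0],"spin":0,"gripper":0},
])

```text
time: 12.4
position: [0.462, -0.1127, 0.1734]
tcp_rot: [1.883, 2.511, 0.001]
force: [0.3, -0.2, 0.5]
finger_gap: 0.0426
```

Run:
```python
from h import *
goal((.4592,-.1103,.075,106.5))
im,W=grab('top','t4.png')
hsv=cv2.cvtColor(im,cv2.COLOR_RGB2HSV)
red=((hsv[...,0]<6)|(hsv[...,0]>174))&(hsv[...,1]>170)&(hsv[...,2]>90)
n,l,st,c=cv2.connectedComponentsWithStats(red.astype(np.uint8))
for i in range(1,n):
    w=np.nanmedian(W[l==i],0)
    if 8<st[i,4]<300 and .3<w[0]<.8: print('red',c[i],st[i,4],w.round(4))
P=W.reshape(-1,3); s=(abs(P[:,2]-.2145)<.006)&(P[:,0]>.5)&(P[:,0]<.7)&(P[:,1]>0)&(P[:,1]<.3)
q=P[s]; f=cv2.fitLine(q[:,:2].astype(np.float32),cv2.DIST_HUBER,0,.01,.01).ravel(); print('panel top',len(q),f,q.min(0),q.max(0), cv2.minAreaRect(q[:,:2].astype(np.float32)))
s=(P[:,2]>.004)&(P[:,2]<.02)&(P[:,0]>.4)&(P[:,0]<.6)&(P[:,1]>.02)&(P[:,1]<.27);print('foot',cv2.minAreaRect(P[s][:,:2].astype(np.float32)))
print(px('top',(.5187,-.0927,.01)))
cv2.imwrite('pics/t4c.png',np.vstack([cv2.resize(im[170:270,250:450],None,fx=3.5,fy=3.5,interpolation=2)[:300],cv2.resize(im[270:360,400:600],None,fx=3.5,fy=3.3,interpolation=2)])[...,::-1])
```

```text
t 12.4 p [ 0.462  -0.1127  0.1734] yaw 106.29 gap 0.0426 F [ 0.3 -0.2  0.5] j6 -0.66
(0.4592, -0.1103, 0.075, 106.5) slide [ 3.3 -2.2 98.4] spin -0.004
red [388.85       245.93333333] 60 [0.5853 0.1108 0.2325]
red [319.421875 266.78125 ] 64 [0.5564 0.2064 0.2318]
panel top 556 [ 0.28656974 -0.9580594   0.5938728   0.1792762 ] [0.56068926 0.07908678 0.20852618] [0.62446375 0.25239341 0.22046001] ((0.5882905125617981, 0.1637319028377533), (0.025684835389256477, 0.17929624021053314), 16.441341400146484)
foot ((0.49745631217956543, 0.1462199091911316), (0.19532887637615204, 0.17989718914031982), 15.15681266784668)
[np.float64(484.5749688003252), np.float64(288.9377955901445)]
```

View pics/t4c.png

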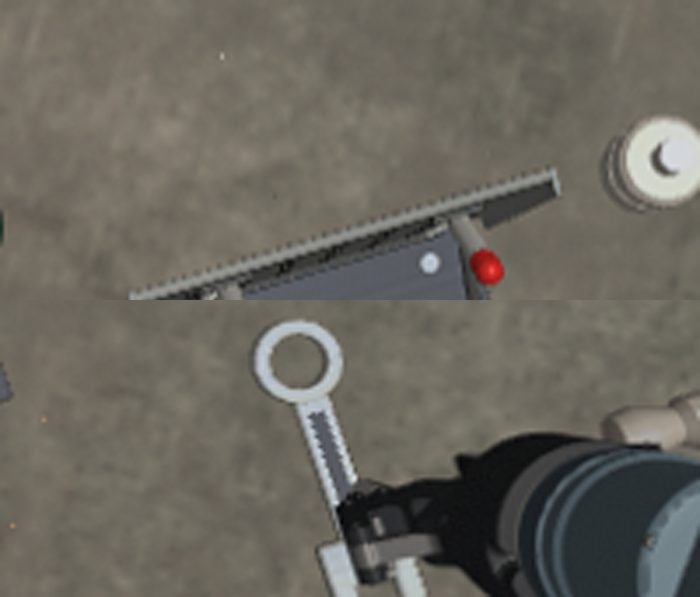

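The ring is at (485,289) in the full image, which matches the predicted (484.6,288.9). The peg_a end reads (0.585, 0.111, 0.2325). I'll regrasp at the same spot.

Emit:
servo_tool([
  {"slide":[3,-2,30],"spin":-0.004,"gripper":0},
  {"slide":[3,-2,65],"spin":-0.004,"gripper":0},
  {"slide":[3,-2,88],"spin":-0.004,"gripper":0},
  {"slide":[3,-2,96],"spin":-0.004,"gripper":0},
  {"slide":[3,-2,98],"spin":-0.004,"gripper":0},
  {"slide":[3,-2,98.5],"spin":-0.004,"gripper":0},
  {"slide":[3,-2,98.5],"spin":-0.004,"gripper":-1},
  {"slide":[3,-2,98.5],"spin":-0.004,"gripper":-1},
], newtons=60)

```text
time: 13.12
position: [0.4584, -0.108, 0.0762]
tcp_rot: [1.872, 2.518, 0.001]
force: [0.8, -2.1, 1.9]
finger_gap: 0.0199
```

Emit:
servo_tool([
  {"slide":[0,0,0],"spin":0,"gripper":-1},
  {"slide":[0,0,0],"spin":0,"gripper":-1},
  {"slide":[0,0,0],"spin":0,"gripper":-1},
  {"slide":[0,0,-15],"spin":0,"gripper":-1},
  {"slide":[0,0,-50],"spin":0,"gripper":-1},
  {"slide":[0,0,-90],"spin":0,"gripper":-1},
  {"slide":[0,0,-130],"spin":0,"gripper":-1},
  {"slide":[0,0,-170],"spin":0,"gripper":-1},
])

```text
time: 13.78
position: [0.4563, -0.1073, 0.247]
tcp_rot: [1.875, 2.52, 0.0]
force: [0.6, -0.3, -2.6]
finger_gap: 0.0163
```

Emit:
servo_tool([
  {"slide":[0,0,-40],"spin":0,"gripper":-1},
  {"slide":[0,0,-80],"spin":0,"gripper":-1},
  {"slide":[0,0,-100],"spin":0,"gripper":-1},
  {"slide":[0,0,-100],"spin":0,"gripper":-1},
  {"slide":[0,0,-100],"spin":0,"gripper":-1},
  {"slide":[0,0,-100],"spin":0,"gripper":-1},
  {"slide":[0,0,-100],"spin":0,"gripper":-1},
  {"slide":[0,0,-100],"spin":0,"gripper":-1},
])

```text
time: 14.45
position: [0.4558, -0.1071, 0.3428]
tcp_rot: [-1.873, -2.518, 0.002]
force: [-0.0, 0.1, -1.6]
finger_gap: 0.0165
```

Run:
```python
from h import *
goal((.5248,.0929,.34,106.5),(.49,.085,.34,106.5))
```

```text
t 14.45 p [ 0.4558 -0.1071  0.3428] yaw 106.72 gap 0.0165 F [-0.   0.1 -1.6] j6 -0.66
(0.5248, 0.0929, 0.34, 106.5) slide [171.7 123.6   2.8] spin 0.004
(0.49, 0.085, 0.34, 106.5) slide [174.2  88.    2.9] spin 0.004
```

Emit:
servo_tool([
  {"slide":[30,14,0],"spin":0.004,"gripper":-1},
  {"slide":[60,30,0],"spin":0.004,"gripper":-1},
  {"slide":[90,46,0],"spin":0.004,"gripper":-1},
  {"slide":[120,62,0],"spin":0.004,"gripper":-1},
  {"slide":[145,78,0],"spin":0.004,"gripper":-1},
  {"slide":[165,90,0],"spin":0.004,"gripper":-1},
  {"slide":[172,97,0],"spin":0.004,"gripper":-1},
  {"slide":[172,97,0],"spin":0.004,"gripper":-1},
])

```text
time: 15.12
position: [0.5004, 0.0868, 0.3433]
tcp_rot: [-1.875, -2.519, 0.002]
force: [0.1, -0.9, -2.7]
finger_gap: 0.0168
```

Emit:
servo_tool([
  {"slide":[0,10,0],"spin":0,"gripper":-1},
  {"slide":[0,20,0],"spin":0,"gripper":-1},
  {"slide":[0,22,0],"spin":0,"gripper":-1},
  {"slide":[0,22,0],"spin":0,"gripper":-1},
  {"slide":[0,22,0],"spin":0,"gripper":-1},
  {"slide":[0,22,0],"spin":0,"gripper":-1},
  {"slide":[0,22,0],"spin":0,"gripper":-1},
  {"slide":[0,22,0],"spin":0,"gripper":-1},
])

```text
time: 15.78
position: [0.521, 0.0911, 0.3447]
tcp_rot: [1.88, 2.517, -0.0]
force: [-0.1, -0.3, -1.4]
finger_gap: 0.0166
```

Run:
```python
from h import *
goal((.5248,.0929,.34,106.5))
im,W=grab('top','t5.png'); b,V=grab('side','s5.png')
x,y=map(int,px('top',(.585,.11,.27))); u,v=map(int,px('side',(.585,.11,.25))); print('org',x-45,y-50,u-40,v-50, 'scale 4')
k=lambda a:cv2.resize(a,None,fx=4,fy=4,interpolation=2)
cv2.imwrite('pics/c5.png',np.hstack([k(im[y-50:y+50,x-45:x+45]),k(b[v-50:v+50,u-40:u+60])])[...,::-1])
P=W.reshape(-1,3); s=(P[:,2]>.255)&(P[:,2]<.295)&(P[:,0]>.53)&(P[:,0]<.65)&(abs(P[:,1]-.11)<.04)
q=P[s]; print(len(q),np.median(q,0),cv2.minEnclosingCircle(q[:,:2].astype(np.float32)))
print('peg tip px',px('top',(.5853,.1108,.2325)),px('side',(.5853,.1108,.2325)))
```

```text
t 15.78 p [0.521  0.0911 0.3447] yaw 106.48 gap 0.0166 F [-0.1 -0.3 -1.4] j6 -0.23
(0.5248, 0.0929, 0.34, 106.5) slide [0.6 4.2 4.7] spin -0.0
org 348 194 313 107 scale 4
825 [0.57036565 0.10449908 0.27818087] ((0.56772780418396, 0.10784279555082321), 0.03605486825108528)
peg tip px [np.float64(388.76512424296124), np.float64(245.97828348298765)] [np.float64(353.6099141784265), np.float64(167.11978206634467)]
```

View pics/c5.png

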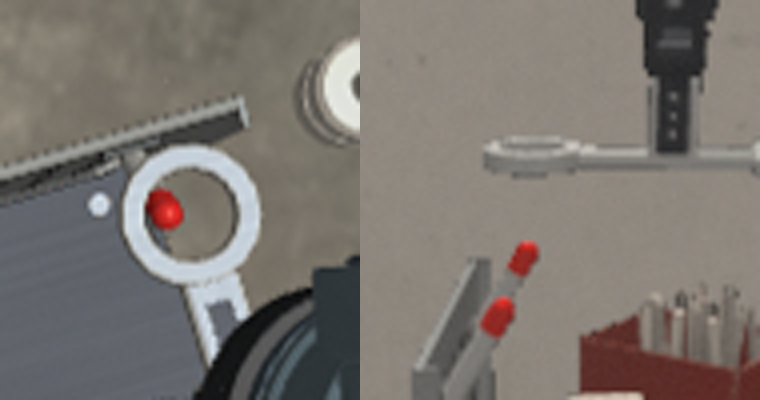

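Run:
```python
from h import *
z=np.load('last_top.npz');W=cloud('top',z['d'])
P=W[235:262,382:412].reshape(-1,3); q=P[(P[:,2]>.26)]; print(np.percentile(q[:,2],[5,50,95]))
m,R,t=cam('top');K=np.array([[m['fx'],0,m['cx']],[0,m['fy'],m['cy']],[0,0,1.]])
for uv in((396,247.5),):
    p=cv2.undistortPoints(np.array([[uv]],float),K,np.array([m['k1'],0,0,0.]))[0,0];c=-R.T@t;d=R.T@np.array([*p,1]);g=(c+d*(.278-c[2])/d[2]);print(g)
p=np.array(r.state()['position']); tip=np.array([.5853,.1108]); 
ux=np.array([.959,.284]); 
for nm,D in(('ring-tcp',g[:2]-p[:2]),('tip-ring',tip-g[:2])): print(nm,'along',D@ux*1e3,'lateral(left)',D@[-.284,.959]*1e3)
```

```text
[0.27496115 0.27845483 0.28017646]
[0.58126196 0.10809015 0.278     ]
ring-tcp along 62.46096625886201 lateral(left) -0.9698401418053033
tip-ring along 4.642075881398778 lateral(left) 1.4519468167104865
```

In the top crop the ring's hole already surrounds the red peg end, and the ring needs about 1.5 mm left and 3.5 mm forward. The side crop shows it about 30 mm above the peg end. I'll lower it.

Emit:
servo_tool([
  {"slide":[1.5,3.5,5],"spin":0,"gripper":-1},
  {"slide":[1.5,3.5,15],"spin":0,"gripper":-1},
  {"slide":[1.5,3.5,25],"spin":0,"gripper":-1},
  {"slide":[1.5,3.5,34],"spin":0,"gripper":-1},
  {"slide":[1.5,3.5,42],"spin":0,"gripper":-1},
  {"slide":[1.5,3.5,48],"spin":0,"gripper":-1},
  {"slide":[1.5,3.5,53],"spin":0,"gripper":-1},
  {"slide":[1.5,3.5,55],"spin":0,"gripper":-1},
])

```text
time: 16.55
position: [0.5239, 0.0938, 0.2887]
tcp_rot: [-1.879, -2.517, 0.001]
force: [0.1, 0.1, -1.6]
finger_gap: 0.0166
```

Run:
```python
from h import *
goal()
im,W=grab('top','t6.png'); b,V=grab('side','s6.png')
k=lambda a:cv2.resize(a,None,fx=4,fy=4,interpolation=2)
cv2.imwrite('pics/c6.png',np.hstack([k(im[194:294,348:438]),k(b[107:207,313:413])])[...,::-1])
```

```text
t 16.55 p [0.5239 0.0938 0.2887] yaw 106.5 gap 0.0166 F [ 0.1  0.1 -1.6] j6 -0.23
```

View pics/c6.png

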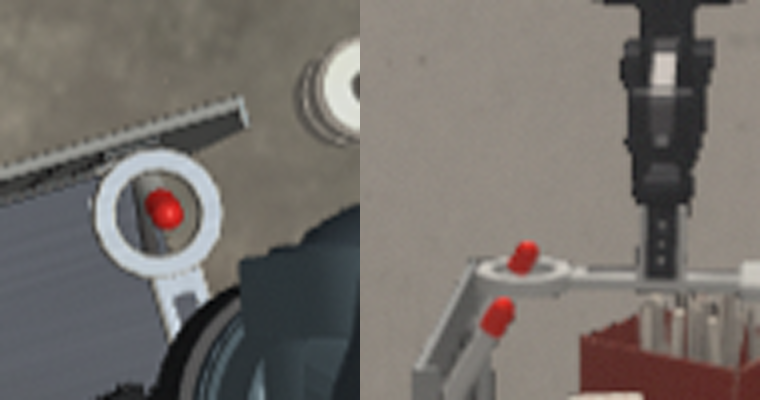

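The ring is threaded on peg_a: the red end sits inside the hole at (165,210) in the top crop and pokes through at (522,258) in the side crop. With a light grip, I'll lower the hand so the ring hooks on the peg and the tail tilts down.

Emit:
servo_tool([
  {"slide":[0,0,3],"spin":0,"gripper":-1},
  {"slide":[0,0,7],"spin":0,"gripper":-1},
  {"slide":[0,0,11],"spin":0,"gripper":-1},
  {"slide":[0,1,15],"spin":0,"gripper":-1},
  {"slide":[0,2,19],"spin":0,"gripper":-1},
  {"slide":[0,3,23],"spin":0,"gripper":-1},
  {"slide":[0,4,26],"spin":0,"gripper":-1},
  {"slide":[0,5,28],"spin":0,"gripper":-1},
], newtons=20)

```text
time: 17.32
position: [0.5281, 0.0949, 0.2608]
tcp_rot: [-1.879, -2.516, 0.004]
force: [-2.2, -1.3, 2.4]
finger_gap: 0.0166
```

Run:
```python
from h import *
goal()
b,V=grab('side','s7.png');im,_=grab('top','t7.png')
k=lambda a:cv2.resize(a,None,fx=4,fy=4,interpolation=2)
cv2.imwrite('pics/c7.png',k(b[107:247,293:443])[...,::-1])
```

```text
t 17.32 p [0.5281 0.0949 0.2608] yaw 106.48 gap 0.0166 F [-2.2 -1.3  2.4] j6 -0.23
```

View pics/c7.png

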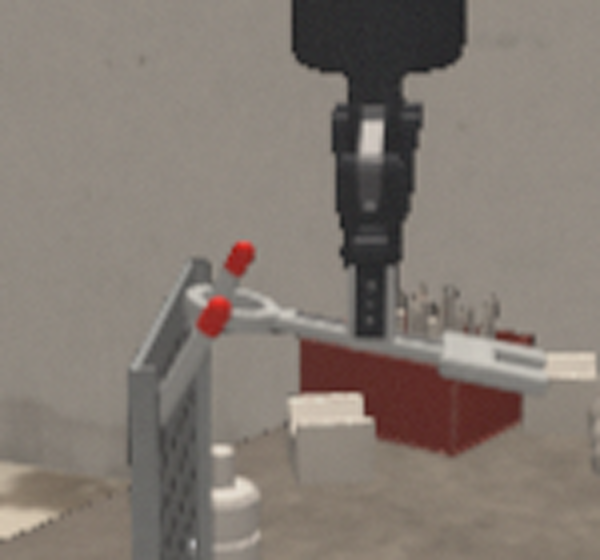

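The ring is well down on the far peg and the tail is tilting in the grip. I'll tilt it further, then let go. Viewing is used up, so the last checks will be by depth.

Emit:
servo_tool([
  {"slide":[0,0,4],"spin":0,"gripper":-1},
  {"slide":[0,1,8],"spin":0,"gripper":-1},
  {"slide":[0,2,12],"spin":0,"gripper":-1},
  {"slide":[0,3,15],"spin":0,"gripper":-1},
  {"slide":[0,4,18],"spin":0,"gripper":-1},
  {"slide":[0,5,20],"spin":0,"gripper":-1},
  {"slide":[0,5,20],"spin":0,"gripper":-1},
  {"slide":[0,5,20],"spin":0,"gripper":-1},
])

```text
time: 18.08
position: [0.5335, 0.097, 0.2412]
tcp_rot: [-1.878, -2.517, 0.0]
force: [-2.0, 0.1, 1.6]
finger_gap: 0.0163
```

```bash
cat >> h.py <<'E'
def tail():
    "spanner profile: in side view cloud, along stand -x from the heel, near y=-50"
    b,V=grab('side','sx.png'); P=V.reshape(-1,3); P=P[~np.isnan(P[:,0])]
    D=P[:,:2]-[.603,.169]; f=-(D@[.959,.284]); y=D@[-.284,.959]
    for h in np.arange(.03,.25,.01):
        s=(abs(P[:,2]-h)<.005)&(f>-.02)&(f<.2)&(y>-.075)&(y<-.03)
        if s.sum()>3: print(round(h,2),s.sum(),'f',np.percentile(f[s],[2,25,50,75,98]).round(3),'y',np.median(y[s]).round(3))
E
python3 - <<'E'
from h import *
goal(); tail()
E
```

```text
t 18.08 p [0.5335 0.097  0.2412] yaw 106.53 gap 0.0163 F [-2.   0.1  1.6] j6 -0.23
0.03 48 f [0.006 0.009 0.033 0.039 0.045] y -0.066
0.04 40 f [0.006 0.006 0.021 0.029 0.033] y -0.067
0.05 39 f [0.005 0.006 0.013 0.017 0.023] y -0.068
0.06 25 f [0.005 0.005 0.006 0.008 0.013] y -0.066
0.07 13 f [0.005 0.005 0.005 0.005 0.006] y -0.044
0.08 19 f [0.005 0.005 0.005 0.005 0.006] y -0.051
0.09 14 f [0.004 0.004 0.004 0.005 0.005] y -0.055
0.1 16 f [0.004 0.004 0.004 0.004 0.005] y -0.055
0.11 19 f [0.003 0.004 0.004 0.004 0.004] y -0.044
0.12 17 f [0.003 0.003 0.004 0.004 0.004] y -0.047
0.13 18 f [0.003 0.003 0.003 0.004 0.156] y -0.051
0.14 64 f [0.002 0.003 0.148 0.153 0.157] y -0.059
0.15 80 f [0.002 0.128 0.132 0.139 0.147] y -0.056
0.16 120 f [0.002 0.102 0.11  0.119 0.126] y -0.042
0.17 60 f [0.005 0.079 0.087 0.096 0.102] y -0.037
0.18 100 f [0.048 0.061 0.068 0.077 0.097] y -0.04
0.19 132 f [0.002 0.036 0.047 0.065 0.098] y -0.04
0.2 104 f [0.001 0.023 0.033 0.078 0.098] y -0.039
0.21 90 f [-0.003  0.001  0.009  0.021  0.1  ] y -0.046
0.22 45 f [-0.002  0.02   0.025  0.031  0.099] y -0.047
0.23 34 f [0.022 0.025 0.028 0.031 0.055] y -0.047
0.24 9 f [0.071 0.098 0.098 0.099 0.104] y -0.031
```

Emit:
servo_tool([
  {"slide":[0,0,0],"spin":0,"gripper":-0.4},
  {"slide":[0,0,0],"spin":0,"gripper":-0.2},
  {"slide":[0,0,0],"spin":0,"gripper":0.0},
  {"slide":[0,0,0],"spin":0,"gripper":0.2},
  {"slide":[0,0,0],"spin":0,"gripper":0.3},
  {"slide":[0,0,0],"spin":0,"gripper":0.3},
  {"slide":[0,0,0],"spin":0,"gripper":0.3},
  {"slide":[0,0,0],"spin":0,"gripper":0.3},
])

```text
time: 18.8
position: [0.5339, 0.0967, 0.2416]
tcp_rot: [1.88, 2.517, 0.0]
force: [0.3, 0.2, -0.1]
finger_gap: 0.0555
```

Run:
```python
from h import *
goal(); tail()
```

```text
t 18.8 p [0.5339 0.0967 0.2416] yaw 106.5 gap 0.0555 F [ 0.3  0.2 -0.1] j6 -0.23
0.03 43 f [0.007 0.009 0.035 0.039 0.045] y -0.066
0.04 17 f [0.007 0.007 0.007 0.007 0.034] y -0.045
0.05 62 f [0.007 0.013 0.028 0.033 0.036] y -0.047
0.06 58 f [0.007 0.008 0.027 0.033 0.035] y -0.043
0.07 40 f [0.007 0.008 0.029 0.033 0.034] y -0.034
0.08 54 f [0.007 0.008 0.029 0.032 0.033] y -0.039
0.09 57 f [0.007 0.023 0.027 0.03  0.032] y -0.039
0.1 39 f [0.007 0.007 0.024 0.028 0.03 ] y -0.046
0.11 41 f [0.007 0.007 0.024 0.027 0.029] y -0.044
0.12 39 f [0.007 0.007 0.021 0.025 0.027] y -0.044
0.13 38 f [0.007 0.007 0.02  0.024 0.026] y -0.043
0.14 43 f [0.007 0.007 0.018 0.023 0.025] y -0.043
0.15 39 f [0.007 0.007 0.018 0.022 0.024] y -0.043
0.16 35 f [0.007 0.014 0.018 0.022 0.023] y -0.042
0.17 21 f [0.015 0.016 0.019 0.021 0.022] y -0.041
0.18 15 f [0.009 0.019 0.02  0.021 0.021] y -0.048
0.19 4 f [0.007 0.007 0.007 0.007 0.007] y -0.042
0.2 9 f [0.008 0.01  0.012 0.014 0.017] y -0.032
0.21 92 f [0.003 0.009 0.014 0.02  0.04 ] y -0.045
0.22 39 f [0.004 0.026 0.029 0.033 0.037] y -0.047
0.23 31 f [0.028 0.033 0.035 0.038 0.065] y -0.047
```

The depth profile shows the spanner hanging almost vertically on the peg, with its tail about 45 mm above the bench. I'll retreat towards the robot and up, then check everything.

Emit:
servo_tool([
  {"slide":[0,-8,-5],"spin":0,"gripper":0.3},
  {"slide":[0,-22,-15],"spin":0,"gripper":0.3},
  {"slide":[-10,-38,-30],"spin":0,"gripper":0.3},
  {"slide":[-30,-54,-45],"spin":0,"gripper":0.3},
  {"slide":[-55,-70,-55],"spin":0,"gripper":0.3},
  {"slide":[-85,-80,-55],"spin":0,"gripper":0.3},
  {"slide":[-120,-85,-55],"spin":0,"gripper":0.3},
  {"slide":[-155,-85,-55],"spin":0,"gripper":0.3},
])

```text
time: 19.52
position: [0.495, -0.0773, 0.2977]
tcp_rot: [1.879, 2.517, 0.0]
force: [0.8, 1.1, 0.0]
finger_gap: 0.0556
```

Emit:
servo_tool([
  {"slide":[-30,0,0],"spin":0,"gripper":0.3},
  {"slide":[-55,0,0],"spin":0,"gripper":0.3},
  {"slide":[-70,0,0],"spin":0,"gripper":0.3},
  {"slide":[-70,0,0],"spin":0,"gripper":0.3},
  {"slide":[-70,0,0],"spin":0,"gripper":0.3},
  {"slide":[-70,0,0],"spin":0,"gripper":0.3},
  {"slide":[-70,0,0],"spin":0,"gripper":0.3},
  {"slide":[-70,0,0],"spin":0,"gripper":0.3},
])

```text
time: 20.18
position: [0.5159, -0.1419, 0.2968]
tcp_rot: [-1.877, -2.519, -0.0]
force: [-0.5, 0.1, 0.5]
finger_gap: 0.0555
```

Run:
```python
from h import *
goal(); tail()
z0=np.load('last_top.npz')
im,W=grab('top','t8.png')
for n,u,v in(('oil',228,233),('chuck',437,216),('panel top',340,246),('foot',330,290)): print(n,W[v-1:v+2,u-1:u+2].reshape(-1,3).mean(0).round(4))
P=W.reshape(-1,3);s=(P[:,2]>.10)&(P[:,2]<.125)&(abs(P[:,0]-.481)<.06)&(abs(P[:,1]-.316)<.06); print('rim',cv2.minEnclosingCircle(P[s][:,:2].astype(np.float32)))
s=(P[:,2]>.065)&(P[:,2]<.1)&(abs(P[:,0]-.643)<.05)&(abs(P[:,1]-.007)<.05); print('chuck',np.median(P[s],0))
hsv=cv2.cvtColor(im,cv2.COLOR_RGB2HSV);red=((hsv[...,0]<6)|(hsv[...,0]>174))&(hsv[...,1]>170)&(hsv[...,2]>90)
n,l,st,c=cv2.connectedComponentsWithStats(red.astype(np.uint8))
for i in range(1,n):
    w=np.nanmedian(W[l==i],0)
    if 8<st[i,4]<300 and .3<w[0]<.8: print('red',w.round(4))
for f in('s0','sx'):
    g=cv2.imread(f'pics/{f}.png'); 
a=cv2.imread('pics/s0.png').astype(int);b=cv2.imread('pics/sx.png').astype(int);print('oil side diff',abs(a-b)[300:345,255:295].mean(),'rusty diff',abs(a-b)[310:350,345:380].mean())
```

```text
t 20.18 p [ 0.5159 -0.1419  0.2968] yaw 106.6 gap 0.0555 F [-0.5  0.1  0.5] j6 -0.68
0.03 43 f [0.007 0.009 0.034 0.039 0.045] y -0.066
0.04 15 f [0.007 0.007 0.007 0.007 0.034] y -0.045
0.05 58 f [0.007 0.012 0.023 0.033 0.036] y -0.046
0.06 57 f [0.007 0.008 0.027 0.033 0.035] y -0.047
0.07 44 f [0.007 0.025 0.03  0.033 0.034] y -0.033
0.08 52 f [0.007 0.007 0.027 0.032 0.033] y -0.037
0.09 60 f [0.007 0.023 0.027 0.03  0.032] y -0.038
0.1 39 f [0.007 0.007 0.023 0.028 0.03 ] y -0.045
0.11 39 f [0.007 0.007 0.022 0.026 0.029] y -0.045
0.12 42 f [0.007 0.007 0.021 0.025 0.027] y -0.044
0.13 39 f [0.007 0.007 0.02  0.024 0.027] y -0.043
0.14 41 f [0.007 0.007 0.02  0.024 0.025] y -0.043
0.15 39 f [0.007 0.007 0.018 0.022 0.024] y -0.043
0.16 35 f [0.007 0.014 0.018 0.022 0.023] y -0.041
0.17 21 f [0.015 0.016 0.019 0.021 0.022] y -0.04
0.18 17 f [0.01  0.019 0.02  0.021 0.021] y -0.041
0.19 4 f [0.007 0.007 0.007 0.007 0.008] y -0.041
0.2 12 f [0.007 0.009 0.01  0.014 0.017] y -0.031
0.21 92 f [0.003 0.008 0.014 0.02  0.03 ] y -0.045
0.22 36 f [0.005 0.026 0.029 0.033 0.037] y -0.047
0.23 30 f [0.029 0.033 0.035 0.038 0.04 ] y -0.047
oil [0.6136 0.3563 0.0792]
chuck [0.6429 0.0072 0.0785]
panel top [0.5939 0.1683 0.043 ]
foot [0.5166 0.1848 0.0109]
rim ((0.4851842224597931, 0.3165515661239624), 0.04230697080492973)
chuck [0.64365757 0.00260994 0.06717242]
red [0.5853 0.1107 0.2328]
red [0.5565 0.2057 0.2319]
oil side diff 3.7333333333333334 rusty diff 1.6430952380952382
```

```bash
python3 -c "
from cell import r
print(r.finish_job(), r.state()['time'])"
```

```text
the job is handed in; nothing more can be done
the job is handed in; nothing more can be done
```

I laid the spanner aside on clear bench, then tipped the stand onto its foot by pulling the foot's free edge. After that I threaded the spanner's ring over peg_a, let go, moved the hand clear and handed the job in at about 20 s.

**Last checks, by depth data:**
- **Spanner:** it hangs nearly vertical and still from the peg, with its tail about 45 mm above the bench. Two depth profiles 1.4 s apart agree.
- **Stand:** it is upright, and the peg ends are within 1 mm of where they were before hanging.
- **Oil can and drill chuck:** their depth readings are unchanged to within 1 mm.
- **Rusty can:** its patch of the side picture is unchanged. The fitted rim centre differs by 4 mm from the first fit; I put that down to using a different fitting window rather than the can having moved.

**Not confirmed:** the final picture could not be viewed because the 12-picture limit was reached, so the finished hang was checked by depth numbers only.

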